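Snap the wood-filler tub's lid shut

ROBOT

A 6-joint arm with a two-finger parallel gripper is mounted at the origin on the work surface. World frame = base frame: x ahead of the robot, y to its left, z up, the work surface at z = 0. Lengths are in m, angles in rad, forces in N, time in s.
With the tool pointing down it reaches from about 0.3 to 0.875 m from the base axis. Payload 6.4 kg.
Tool frame: the origin (TCP) lies midway between the tips of the shut fingers; the grasp point (between the pads) lies 19 mm behind it; x points along the fingers, y is the direction in which the jaws open and shut, and the axes are right-handed (so a half turn about x gives the same grasp; the last joint's range is limited). The gripper opens to 85 mm and grips with 20 to 120 N. Pads are 22 mm wide; open, the fingers measure 114 mm over their backs; the gripper's body (76 mm by 85 mm) begins 54 mm behind the grasp point. The pads swing forward as they close: fully open they stand 13 mm farther back than shut.
Start: joints at [0.92, 0.181, 1.607, -0, 1.354, -0.206], TCP at [0.247, 0.519, 0.231] pointing down, gripper open.
Joint ranges: [-2.99, 2.99], [-0.89, 2.07], [0.3, 2.58], [-1.14, 4.28], [0, 2.63], [-3.12, 3.12]. Speed limits (rad/s): [2.57, 2.57, 3.01, 3.14, 3.14, 3.14].

INTERFACE

Orientations are given as a unit quaternion [w, x, y, z].
In Python, from station import status, vision, ctrl gives the robot as it stands.
- The arm moves only by the tool apply_moves, never from a script. Its argument "commands" is a list of rows, each a list of 4 numbers: the shift along the world's x, y, z in m, then the turn about the world's z in degrees. In form: [[dx, dy, dz, spin], ...]. A call has 1 to 10 rows; each row is the pose to reach, as a shift and turn from the pose commanded when the call began; what a row does not reach only later rows make up. A row lasts 1/10 s, in which the tool goes at most 50 mm and 8.59 degrees, less where a joint would pass 70% of its speed; a pose out of reach is approached as far as the arm can. A call with a gripper value outside its range is refused whole. "claw" is the closure, from 0 (fully open) to 1 (shut), set as the call begins (left out, the last holds). The fingers move at their own pace and stop on an object; "squeeze" is the grip in N (left out, the last holds). Time passes only in rows, so rows that repeat a pose let the fingers close. It gives the time, the measured TCP pose, the force and the opening at its end, in the units of the state.
- status.get_obs(): the state, without advancing time (a new reading comes with each control period).
- vision.get_image(name): name is "scene" or "top" or "wrist"; returns a dict with "img" (420x560x3 uint8, blue, green, red), "z_map" (420x560 float32, m along the optical axis (not along the pixel's ray), 0 where there is no reading), "fx", "fy", "cx", "cy" (pixels), "world_to_cam" (4x4, takes a point from world to camera coordinates). Camera axes: x right, y up, looking along -z (the intrinsics and any distortion apply to the point x, -y, -z); pixel columns grow to the right and rows downward; lengths in m; the calibration is good to about 2 mm. A picture is of the moment at which its call begins.
- ctrl.hand_in(): hands the job in, once; it reports no verdict.
The state is a dict: "t": time; "joint_positions": joint angles; "joint_velocities": joint speeds; "joint_efforts": joint torques, N m; "position": TCP position; "tcp_rot": TCP orientation; "ft_force": force on the tool from outside, world axes, zero at the start; "torque": the same for the moment, N m; "finger_gap": opening from 0.0 (shut) to 1.0 (fully open).
Only numpy, scipy, OpenCV 4.12 (cv2) and the standard library are available. Lean on these libraries where they do the work, as an engineer would, in place of code of your own. Each camera call takes 0.05 s, during which the arm holds its last target.

TASK

The lid has only been laid on the tub of wood filler: press down around its rim with your fingertips, section by section, until all six sections have clicked shut. Leave the tub standing where it is, without lifting, tipping or shoving it along the bench, and leave the other things on the bench alone.

Things in the scene. Friction and masses are not known exactly. Their poses are not given: they have to be found in the camera images.
- tub: a round white plastic tub of wood filler standing loose on the plywood bench, about 1 kg, foot 124 mm across, snap-fit lid laid on top: lid 150 mm across, 91 mm above the bench when shut. Origin at the centre of the underside, z up along the tub's axis.
- lid (a point): centre of the lid's seated middle panel (94 mm across, its top 89 mm above the bench), on the tub's axis; same axes as the tub. Radial notches 4 mm wide cut the rim around the panel into six equal white sections of 60 degrees, hinged at their inner edge 48 mm from the axis, 88 mm above the bench, and reaching out to 75 mm. A raised section's outer edge stands about 8 mm above its shut level.
- section0 (a joint): rim section 0 of the lid, centred 0 degrees anticlockwise (from above) from the tub's x axis. 0 = raised, 0.30 rad = home. It resists, then past about 0.2 rad snaps down to 0.30 by itself and stays; let go earlier, it springs back up. Pressing at rim0 takes about 6 N down (8 N farther in); 12 to 20 N does no harm. Starts raised.
- rim0 (a point): where to press section 0: on its top face, midway along it, 66 mm from the tub's axis. Moves with the section: 91 mm above the bench when shut, about 5 mm higher when raised.
- section1 (a joint): rim section 1 of the lid, centred 60 degrees anticlockwise (from above) from the tub's x axis. 0 = raised, 0.30 rad = home. It resists, then past about 0.2 rad snaps down to 0.30 by itself and stays; let go earlier, it springs back up. Pressing at rim1 takes about 6 N down (8 N farther in); 12 to 20 N does no harm. Starts raised.
- rim1 (a point): where to press section 1: on its top face, midway along it, 66 mm from the tub's axis. Moves with the section: 91 mm above the bench when shut, about 5 mm higher when raised.
- section2 (a joint): rim section 2 of the lid, centred 120 degrees anticlockwise (from above) from the tub's x axis. 0 = raised, 0.30 rad = home. It resists, then past about 0.2 rad snaps down to 0.30 by itself and stays; let go earlier, it springs back up. Pressing at rim2 takes about 6 N down (8 N farther in); 12 to 20 N does no harm. Starts raised.
- rim2 (a point): where to press section 2: on its top face, midway along it, 66 mm from the tub's axis. Moves with the section: 91 mm above the bench when shut, about 5 mm higher when raised.
- section3 (a joint): rim section 3 of the lid, centred 180 degrees anticlockwise (from above) from the tub's x axis. 0 = raised, 0.30 rad = home. It resists, then past about 0.2 rad snaps down to 0.30 by itself and stays; let go earlier, it springs back up. Pressing at rim3 takes about 6 N down (8 N farther in); 12 to 20 N does no harm. Starts raised.
- rim3 (a point): where to press section 3: on its top face, midway along it, 66 mm from the tub's axis. Moves with the section: 91 mm above the bench when shut, about 5 mm higher when raised.
- section4 (a joint): rim section 4 of the lid, centred 240 degrees anticlockwise (from above) from the tub's x axis. 0 = raised, 0.30 rad = home. It resists, then past about 0.2 rad snaps down to 0.30 by itself and stays; let go earlier, it springs back up. Pressing at rim4 takes about 6 N down (8 N farther in); 12 to 20 N does no harm. Starts raised.
- rim4 (a point): where to press section 4: on its top face, midway along it, 66 mm from the tub's axis. Moves with the section: 91 mm above the bench when shut, about 5 mm higher when raised.
- section5 (a joint): rim section 5 of the lid, centred 300 degrees anticlockwise (from above) from the tub's x axis. 0 = raised, 0.30 rad = home. It resists, then past about 0.2 rad snaps down to 0.30 by itself and stays; let go earlier, it springs back up. Pressing at rim5 takes about 6 N down (8 N farther in); 12 to 20 N does no harm. Starts raised.
- rim5 (a point): where to press section 5: on its top face, midway along it, 66 mm from the tub's axis. Moves with the section: 91 mm above the bench when shut, about 5 mm higher when raised.
- masking_tape: a roll of blue masking tape lying flat beside the tub, 100 mm across, 25 mm high; origin at the centre of its underside. Not to be disturbed.
- putty_knife: a putty knife with a wooden handle lying beside the tub, 200 mm long along its x axis, under 30 mm high; origin on the bench below its middle. Not to be disturbed.
- wine_bottle: a full wine bottle standing upright, 75 mm across, 298 mm tall; origin at the centre of its foot. Not to be disturbed.
- spray_bottle: a clear trigger spray bottle standing upright, 73 mm across, 218 mm tall; origin at the centre of its foot. Not to be disturbed.
- tape_measure: a yellow tape measure standing on edge, 72 x 38 x 67 mm high; origin at the centre of its underside. Not to be disturbed.
- screwdriver: a screwdriver with a black handle lying on the bench, 200 mm long along its x axis, under 35 mm high; origin on the bench below its middle. Not to be disturbed.
- sanding_block: a cork sanding block lying flat, 122 x 67 x 30 mm high; origin at the centre of its underside. Not to be disturbed.

How it is judged:
By the outcome, as a careful person would: the job done as asked, in the order asked, and still so for the second after the job is handed in, with the robot touching nothing.
It also fails if it takes over 45 s, if anything falls off the work surface, if the arm or the gripper's body presses on something with over 40 N, if the wrist force passes 120 N, or if a joint passes its speed limit or range.

## Working session

There is one attempt and no reset: what is moved stays moved. The work goes in short steps, Python scripts to look and compute and a tool call to move; the robot and the scene stay as the last step left them, time stands still between calls to the robot, and variables do not carry over. Pictures are saved under pics/ and viewed, and the job is handed in when it is done.

Besides the shell and the picture viewer there is one more tool, called after ">>>" as name([rows], argument=value, ...), one row to a line, values as JSON. apply_moves: Moves the arm, as the interface text tells. Its arguments: {"type":"object","properties":{"commands":{"type":"array"},"claw":{"type":"number"},"squeeze":{"type":"number"}},"required":["commands"]}

```bash
mkdir -p pics; ls; python3 - <<'E'
from station import status, vision, ctrl
import cv2
print(status.get_obs())
for n in ["scene","top","wrist"]:
    d=vision.get_image(n); cv2.imwrite(f"pics/{n}0.png",d["img"]); print(n,d["fx"],d["fy"],d["cx"],d["cy"],d["world_to_cam"].tolist(), [k for k in d])
E
```

```text
pics
{'t': 0.0, 'joint_positions': array([ 9.19698036e-01,  1.81566526e-01,  1.60799484e+00, -3.75401969e-05,
        1.35385183e+00, -2.06267110e-01]), 'joint_velocities': array([-1.06963850e-03,  6.63417449e-05,  1.03109241e-03, -1.69277124e-03,
        2.57767894e-03, -9.64343175e-05]), 'joint_efforts': array([-1.19263546e-03, -4.44884598e+01, -3.51331758e+01, -5.45230687e-04,
        9.41390317e-03,  3.48353922e-06]), 'position': array([0.24705273, 0.51859298, 0.23037622]), 'tcp_rot': array([ 0.68943352,  0.15538444,  0.68994505, -0.15656605]), 'ft_force': array([ 0.32008258,  0.31765492, -0.00581404]), 'torque': array([ 0.03589375,  0.02150859, -0.02207576]), 'finger_gap': 0.9985568803035308}
scene 456.8506143734277 456.8506143734277 282.0893797859547 205.30602238899309 [[0.1342327195422228, 0.9909109532453892, -0.008778367878626667, -0.04744848693346424], [-0.8398296743886995, 0.1184598000698383, 0.5297673015424644, 0.38552078209825136], [0.5259921054735227, -0.0637397717734186, 0.8480976043320739, -1.6507131494703073], [0.0, 0.0, 0.0, 1.0]] ['img', 'z_map', 'fx', 'fy', 'cx', '
[... 156 characters left out ...]
47346035, -0.03669094992708174], [0.9675691228898194, 0.07179451679750333, 0.24218905794448786, -0.5260802757720485], [-0.2418040768702816, -0.014137796967276585, 0.9702220937011398, -1.1035738347033601], [0.0, 0.0, 0.0, 1.0]] ['img', 'z_map', 'fx', 'fy', 'cx', 'cy', 'world_to_cam']
wrist 289.7349456361301 289.7349456361301 281.8835886889012 209.77806333757889 [[0.4304898687113431, 0.9025929301983752, -0.0021154887859441925, -0.5736792817444137], [-0.8704268245171067, 0.4145258781028311, -0.2655662620592926, 0.033866333441420635], [-0.23882130578731608, 0.11616496347431787, 0.9640902889061032, -0.377998673025805], [0.0, 0.0, 0.0, 1.0]] ['img', 'z_map', 'fx', 'fy', 'cx', 'cy', 'world_to_cam']
```

View pics/scene0.png

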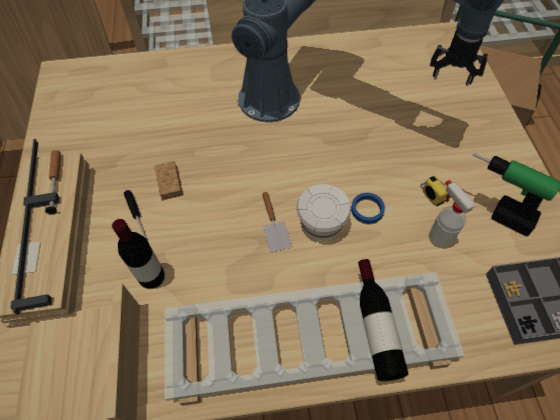

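View pics/top0.png

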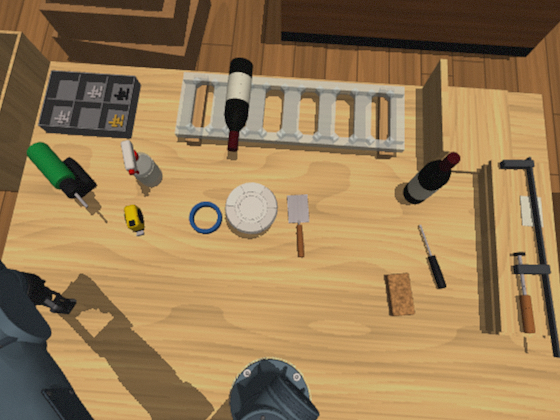

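View pics/wrist0.png

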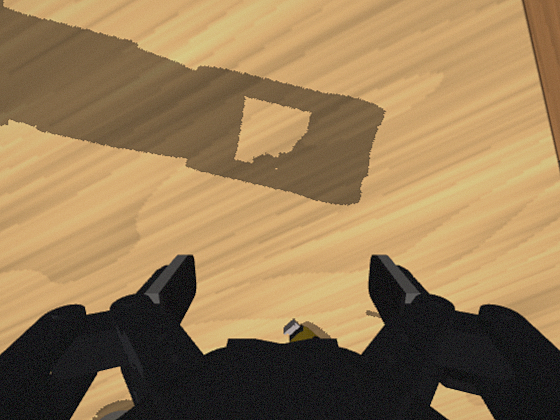

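```bash
cat > h.py <<'E'
import numpy as np, cv2
def cam(d):
    T=np.array(d["world_to_cam"]); R=T[:3,:3]; t=T[:3,3]; return R,t,-R.T@t
def ray(d,u,v,z):
    R,t,c=cam(d); u=np.atleast_1d(u).astype(float); v=np.atleast_1d(v).astype(float)
    r=np.stack([(u-d["cx"])/d["fx"],-(v-d["cy"])/d["fy"],-np.ones_like(u)],-1)@R
    s=(z-c[2])/r[:,2]; return c+r*s[:,None]
def proj(d,P):
    R,t,c=cam(d); q=np.atleast_2d(P)@R.T+t
    return np.stack([d["fx"]*q[:,0]/-q[:,2]+d["cx"], d["fy"]*q[:,1]/q[:,2]+d["cy"]],-1)
def cloud(d):
    z=d["z_map"]; v,u=np.indices(z.shape); R,t,c=cam(d)
    q=np.stack([(u-d["cx"])/d["fx"]*z,-(v-d["cy"])/d["fy"]*z,-z],-1)
    return (q-t)@R
def rect(d,c,z,half=0.1,n=560):
    # top-down orthographic resample on plane z; col -> +x, row -> -y
    g=np.linspace(-half,half,n); X,Y=np.meshgrid(c[0]+g,c[1]-g)
    p=proj(d,np.stack([X.ravel(),Y.ravel(),np.full(X.size,z)],-1)).astype(np.float32)
    return cv2.remap(d["img"],p[:,0].reshape(n,n),p[:,1].reshape(n,n),cv2.INTER_CUBIC)
E
python3 - <<'E'
from h import *
from station import vision,status
for n in ["top","scene"]:
    d=vision.get_image(n)
    P=cloud(d); m=(P[...,2]>0.08)&(P[...,2]<0.105)&(d["z_map"]>0)
    hsv=cv2.cvtColor(d["img"],cv2.COLOR_BGR2HSV); m&=(hsv[...,1]<70)
    k,lab,st,ce=cv2.connectedComponentsWithStats(m.astype(np.uint8))
    for i in range(1,k):
        if st[i,4]>300:
            Q=P[lab==i]; print(n,st[i],ce[i],Q.mean(0).round(4),Q.min(0).round(3),Q.max(0).round(3))
            if n=="top":
                (x,y),r=cv2.minEnclosingCircle(Q[:,:2].astype(np.float32)); print("circ",x,y,r)
            else:
                (x,y),r=cv2.minEnclosingCircle(Q[:,:2].astype(np.float32)); print("circ",x,y,r)
d=vision.get_image("top")
for nm,(u,v),z in [("tape",(205,217),.02),("spray",(150,172),.1),("tm",(134,218),.06),("kn",(300,210),.02)]: print(nm,ray(d,u,v,z))
x,y,w,h=215,170,75,75
cv2.imwrite("pics/crop1.png",cv2.resize(d["img"][y:y+h,x:x+w],None,fx=8,fy=8,interpolation=cv2.INTER_CUBIC))
E
```

```text
top [520 172  20  71 467] [528.10278373 210.12847966] [ 0.581  -0.7084  0.0961] [ 0.487 -0.729  0.088] [ 0.698 -0.687  0.105]
circ 0.5923317074775696 -0.7190055847167969 0.1058257669210434
top [ 225  182   52   51 2058] [251.0058309  207.57920311] [0.5297 0.0959 0.0934] [0.457 0.022 0.081] [0.606 0.173 0.104]
circ 0.5310168266296387 0.09676756709814072 0.07665248960256577
scene [ 297  184   54   48 2013] [323.67262792 207.7858917 ] [0.5383 0.0947 0.0921] [0.459 0.019 0.081] [0.614 0.171 0.104]
circ 0.5362347364425659 0.09302714467048645 0.07794313877820969
scene [ 22 233  18  42 427] [ 30.57611241 256.22248244] [ 0.5807 -0.7075  0.095 ] [ 0.511 -0.726  0.086] [ 0.635 -0.688  0.105]
circ 0.5731257200241089 -0.7207349538803101 0.06218573823571205
tape [[0.50787356 0.24194545 0.02      ]]
spray [[0.6140305  0.40330378 0.1       ]]
tm [[0.48028181 0.44351002 0.06      ]]
kn [[ 0.55184132 -0.04905332  0.02      ]]
```

View pics/crop1.png

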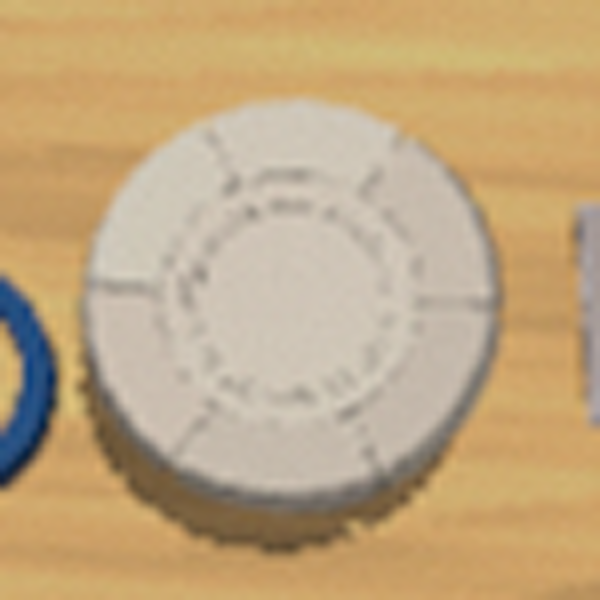

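```bash
python3 - <<'E'
from h import *
from station import vision,status
from scipy.spatial.transform import Rotation as Ro
d=vision.get_image("wrist"); o=status.get_obs()
R,t,c=cam(d); print("cam",c,"axis",-R[2]); q=o["tcp_rot"]; M=Ro.from_quat([q[1],q[2],q[3],q[0]]).as_matrix(); print(M.round(3)); print("off in tool",M.T@(c-o["position"]), M.T@-R[2])
print(ray(d,[280],[210],0.09),o['t'])
E
```

```text
cam [0.18628339 0.54782291 0.37269482] axis [ 0.23939665 -0.11541064 -0.96403819]
[[-0.     0.43   0.903]
 [-0.     0.903 -0.43 ]
 [-1.    -0.    -0.   ]]
off in tool [-0.14162143 -0.00026418 -0.06752156] [ 9.64014855e-01 -7.72857843e-04  2.65847253e-01]
[[0.25587417 0.51215821 0.09      ]] 0.35
```

>>> apply_moves([
  [0.025, -0.04, 0, 0],
  [0.05, -0.08, 0, 0],
  [0.075, -0.12, 0, 0],
  [0.1, -0.16, 0, 0],
  [0.125, -0.2, 0, 0],
  [0.15, -0.245, 0, 0],
  [0.175, -0.285, 0, 0],
  [0.2, -0.325, 0, 0],
  [0.225, -0.365, 0, 0],
  [0.25, -0.405, 0, 0],
])

```text
t: 1.35
position: [0.4982, 0.1122, 0.2316]
tcp_rot: [0.69, 0.156, 0.689, -0.156]
ft_force: [0.5, 1.5, -0.4]
finger_gap: 1.0
```

>>> apply_moves([
  [0, 0, 0, 0],
  [0, 0, 0, 0],
  [0, 0, 0, 0],
])

```text
t: 1.65
position: [0.4968, 0.1149, 0.2311]
tcp_rot: [0.689, 0.156, 0.69, -0.156]
ft_force: [-0.5, -0.4, -0.4]
finger_gap: 1.0
```

```bash
python3 - <<'E'
from h import *
from station import vision,status
d=vision.get_image("wrist"); o=status.get_obs(); print(o)
cv2.imwrite("pics/w1.png",d["img"])
P=cloud(d); np.savez("w1.npz",**d)
cv2.imwrite("pics/r1.png",rect(d,(0.532,0.095),0.091))
E
```

```text
{'t': 1.7, 'joint_positions': array([-5.38245093e-03,  3.43453126e-02,  1.76795976e+00,  3.43370889e-04,
        1.33980717e+00, -1.13299529e+00]), 'joint_velocities': array([ 0.01116375, -0.00239318, -0.00042647, -0.00247875, -0.00289066,
       -0.00243401]), 'joint_efforts': array([-7.08347596e-01, -3.65044677e+01, -3.51004350e+01, -3.44708597e-02,
       -1.46906194e-02,  5.90918848e-03]), 'position': array([0.49666507, 0.115235  , 0.23117255]), 'tcp_rot': array([ 0.68960628,  0.155513  ,  0.69001583, -0.15536098]), 'ft_force': array([-1.00826866,  0.22401363, -0.38310196]), 'torque': array([-0.01680874,  0.00637803,  0.00794407]), 'finger_gap': 0.9988291893223181}
```

View pics/w1.png

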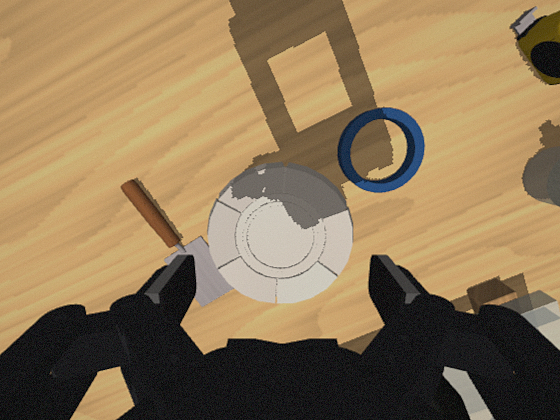

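View pics/r1.png

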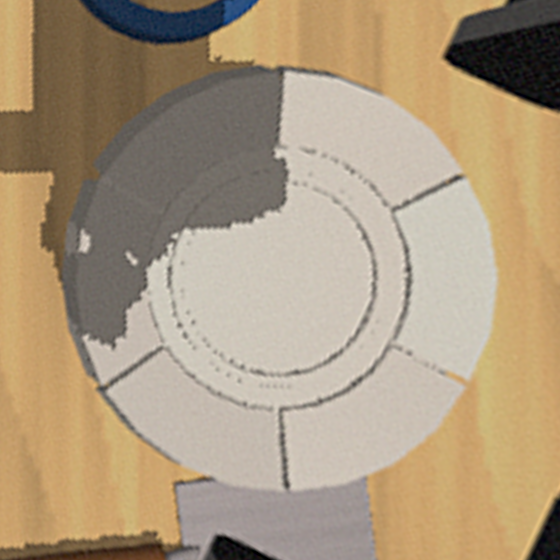

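>>> apply_moves([
  [0.001, 0.039, 0, 0],
  [0.001, 0.039, -0.03, 0],
  [0.001, 0.039, -0.06, 0],
  [0.001, 0.039, -0.09, 0],
  [0.001, 0.039, -0.115, 0],
  [0.001, 0.039, -0.125, 0],
  [0.001, 0.039, -0.128, 0],
  [0.001, 0.039, -0.13, 0],
  [0.001, 0.039, -0.13, 0],
], claw=1)

```text
t: 2.6
position: [0.4992, 0.1534, 0.1025]
tcp_rot: [0.69, 0.156, 0.689, -0.156]
ft_force: [0.0, 0.2, -0.7]
finger_gap: -0.003
```

```bash
python3 - <<'E'
from h import *
from station import vision,status
o=status.get_obs(); print(o['t'],o['position'],o['ft_force'],o['finger_gap'])
d=vision.get_image("wrist"); cv2.imwrite("pics/w2.png",d["img"])
E
```

```text
2.6 [0.49922315 0.15340951 0.1024804 ] [ 0.01358462  0.24090582 -0.65704354] -0.002566111180101661
```

View pics/w2.png

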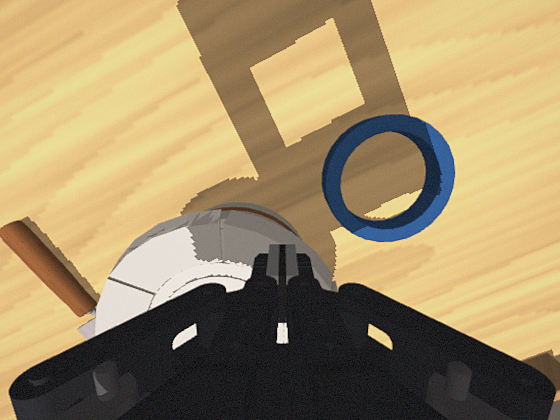

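>>> apply_moves([
  [0, 0, -0.0015, 0],
  [0, 0, -0.003, 0],
  [0, 0, -0.0045, 0],
  [0, 0, -0.006, 0],
  [0, 0, -0.007, 0],
  [0, 0, -0.008, 0],
  [0, 0, -0.008, 0],
])

```text
t: 3.35
position: [0.4985, 0.1535, 0.0936]
tcp_rot: [0.69, 0.156, 0.69, -0.156]
ft_force: [-0.7, 0.6, -0.2]
finger_gap: 0.002
```

>>> apply_moves([
  [0, 0, -0.001, 0],
  [0, 0, -0.002, 0],
  [0, 0, -0.002, 0],
])

```text
t: 3.65
position: [0.4983, 0.1528, 0.091]
tcp_rot: [0.69, 0.156, 0.69, -0.156]
ft_force: [0.8, 0.4, 0.7]
finger_gap: 0.003
```

>>> apply_moves([
  [0, 0, -0.001, 0],
  [0, 0, -0.0015, 0],
  [0, 0, -0.0015, 0],
])

```text
t: 3.95
position: [0.4984, 0.1529, 0.0908]
tcp_rot: [0.69, 0.156, 0.69, -0.156]
ft_force: [-4.9, 0.1, 11.2]
finger_gap: -0.001
```

```bash
python3 - <<'E'
from h import *
from station import vision,status
d=vision.get_image("scene"); cv2.imwrite("pics/s2.png",cv2.resize(d["img"][160:260,260:410],None,fx=5,fy=5,interpolation=cv2.INTER_CUBIC))
print(status.get_obs()["ft_force"])
E
```

```text
[-4.85188721 -0.80067811 12.00380109]
```

View pics/s2.png

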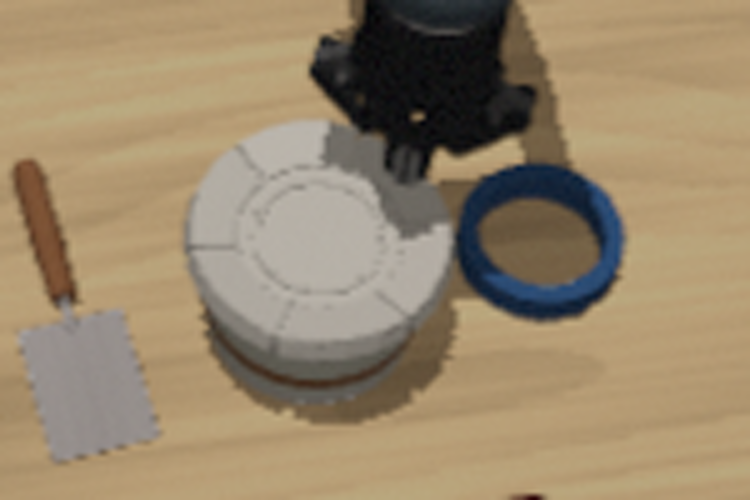

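>>> apply_moves([
  [0, 0, 0.01, 0],
  [0, 0, 0.025, 0],
  [-0.016, -0.029, 0.025, 0],
  [-0.032, -0.058, 0.025, 0],
  [-0.032, -0.058, 0.02, 0],
  [-0.032, -0.058, 0.014, 0],
  [-0.032, -0.058, 0.012, 0],
  [-0.032, -0.058, 0.012, 0],
])

```text
t: 4.8
position: [0.4664, 0.0956, 0.1013]
tcp_rot: [0.689, 0.156, 0.69, -0.156]
ft_force: [0.3, 0.6, -0.3]
finger_gap: -0.002
```

>>> apply_moves([
  [0, 0, -0.0015, 0],
  [0, 0, -0.003, 0],
  [0, 0, -0.0045, 0],
  [0, 0, -0.006, 0],
  [0, 0, -0.0075, 0],
  [0, 0, -0.009, 0],
  [0, 0, -0.0105, 0],
  [0, 0, -0.012, 0],
  [0, 0, -0.012, 0],
  [0, 0, -0.012, 0],
])

```text
t: 5.8
position: [0.4666, 0.0951, 0.0908]
tcp_rot: [0.69, 0.156, 0.69, -0.156]
ft_force: [-5.5, 0.5, 12.8]
finger_gap: 0.003
```

>>> apply_moves([
  [0, 0, 0.01, 0],
  [0, 0, 0.025, 0],
  [0.017, -0.028, 0.025, 0],
  [0.034, -0.057, 0.025, 0],
  [0.034, -0.057, 0.02, 0],
  [0.034, -0.057, 0.014, 0],
  [0.034, -0.057, 0.012, 0],
  [0.034, -0.057, 0.012, 0],
])

```text
t: 6.6
position: [0.4993, 0.0389, 0.101]
tcp_rot: [0.689, 0.156, 0.69, -0.156]
ft_force: [0.2, 0.6, 0.3]
finger_gap: 0.002
```

>>> apply_moves([
  [0, 0, -0.0015, 0],
  [0, 0, -0.003, 0],
  [0, 0, -0.0045, 0],
  [0, 0, -0.006, 0],
  [0, 0, -0.0075, 0],
  [0, 0, -0.009, 0],
  [0, 0, -0.0105, 0],
  [0, 0, -0.012, 0],
  [0, 0, -0.012, 0],
])

```text
t: 7.5
position: [0.5007, 0.038, 0.0908]
tcp_rot: [0.69, 0.156, 0.69, -0.156]
ft_force: [-4.7, -1.4, 12.1]
finger_gap: 0.001
```

>>> apply_moves([
  [0, 0, 0.01, 0],
  [0, 0, 0.025, 0],
  [0.033, 0, 0.025, 0],
  [0.066, 0.001, 0.025, 0],
  [0.066, 0.001, 0.02, 0],
  [0.066, 0.001, 0.014, 0],
  [0.066, 0.001, 0.012, 0],
  [0.066, 0.001, 0.012, 0],
])

```text
t: 8.3
position: [0.5649, 0.0393, 0.1009]
tcp_rot: [0.689, 0.156, 0.691, -0.156]
ft_force: [-0.6, -0.5, 0.1]
finger_gap: 0.001
```

>>> apply_moves([
  [0, 0, -0.0015, 0],
  [0, 0, -0.003, 0],
  [0, 0, -0.0045, 0],
  [0, 0, -0.006, 0],
  [0, 0, -0.0075, 0],
  [0, 0, -0.009, 0],
  [0, 0, -0.0105, 0],
  [0, 0, -0.012, 0],
  [0, 0, -0.012, 0],
])

```text
t: 9.2
position: [0.567, 0.0388, 0.0909]
tcp_rot: [0.69, 0.156, 0.689, -0.156]
ft_force: [-2.6, -2.1, 8.9]
finger_gap: -0.002
```

>>> apply_moves([
  [0, 0, 0.01, 0],
  [0, 0, 0.025, 0],
  [0.016, 0.028, 0.025, 0],
  [0.032, 0.057, 0.025, 0],
  [0.032, 0.057, 0.02, 0],
  [0.032, 0.057, 0.014, 0],
  [0.032, 0.057, 0.012, 0],
  [0.032, 0.057, 0.012, 0],
])

```text
t: 10.0
position: [0.5975, 0.0954, 0.1011]
tcp_rot: [0.689, 0.156, 0.69, -0.156]
ft_force: [-0.7, -0.8, -0.5]
finger_gap: 0.003
```

>>> apply_moves([
  [0, 0, -0.0015, 0],
  [0, 0, -0.003, 0],
  [0, 0, -0.0045, 0],
  [0, 0, -0.006, 0],
  [0, 0, -0.0075, 0],
  [0, 0, -0.009, 0],
  [0, 0, -0.0105, 0],
  [0, 0, -0.012, 0],
  [0, 0, -0.012, 0],
])

```text
t: 10.9
position: [0.5993, 0.0959, 0.0909]
tcp_rot: [0.69, 0.156, 0.689, -0.156]
ft_force: [-0.3, -0.8, 7.6]
finger_gap: -0.001
```

>>> apply_moves([
  [0, 0, 0.01, 0],
  [0, 0, 0.025, 0],
  [-0.017, 0.028, 0.025, 0],
  [-0.034, 0.057, 0.025, 0],
  [-0.034, 0.057, 0.02, 0],
  [-0.034, 0.057, 0.014, 0],
  [-0.034, 0.057, 0.012, 0],
  [-0.034, 0.057, 0.012, 0],
])

```text
t: 11.7
position: [0.5645, 0.1522, 0.1013]
tcp_rot: [0.689, 0.156, 0.69, -0.156]
ft_force: [-0.5, -1.2, -0.1]
finger_gap: -0.007
```

>>> apply_moves([
  [0, 0, -0.0015, 0],
  [0, 0, -0.003, 0],
  [0, 0, -0.0045, 0],
  [0, 0, -0.006, 0],
  [0, 0, -0.0075, 0],
  [0, 0, -0.009, 0],
  [0, 0, -0.0105, 0],
  [0, 0, -0.012, 0],
  [0, 0, -0.012, 0],
])

```text
t: 12.6
position: [0.5651, 0.1533, 0.0909]
tcp_rot: [0.69, 0.156, 0.689, -0.156]
ft_force: [-1.7, 1.1, 8.3]
finger_gap: 0.001
```

>>> apply_moves([
  [0, 0, 0.02, 0],
  [0, 0, 0.05, 0],
  [-0.03, -0.02, 0.1, 0],
  [-0.07, -0.04, 0.14, 0],
  [-0.07, -0.04, 0.14, 0],
  [-0.07, -0.04, 0.14, 0],
  [-0.07, -0.04, 0.14, 0],
], claw=0)

```text
t: 13.3
position: [0.4945, 0.113, 0.2294]
tcp_rot: [0.69, 0.156, 0.689, -0.156]
ft_force: [0.2, -0.2, -0.5]
finger_gap: 0.998
```

```bash
python3 - <<'E'
from h import *
from station import vision,status
o=status.get_obs(); print(o['t'],o['position'],o['ft_force'])
d=vision.get_image("wrist"); cv2.imwrite("pics/r3.png",rect(d,(0.532,0.0955),0.091))
P=cloud(d); X=P[...,0]-.532; Y=P[...,1]-.0955; r=np.hypot(X,Y); a=np.degrees(np.arctan2(Y,X))
def tab(P,d):
    X=P[...,0]-.532; Y=P[...,1]-.0955; r=np.hypot(X,Y); a=np.degrees(np.arctan2(Y,X))
    for k in range(6):
        da=(a-60*k+180)%360-180
        m=(abs(da)<22)&(r>.062)&(r<.071)&(P[...,2]>.07)&(P[...,2]<.12)
        print(60*k,m.sum(),np.median(P[m][:,2]).round(4), end=' | ')
    m=r<.03; print("panel",np.median(P[m][:,2]).round(4))
tab(P,d)
w=dict(np.load("w1.npz")); tab(cloud(w),w)
s=vision.get_image("scene"); cv2.imwrite("pics/s3.png",cv2.resize(s["img"][160:260,260:410],None,fx=5,fy=5,interpolation=cv2.INTER_CUBIC)); tab(cloud(s),s)
E
```

```text
13.3 [0.49452445 0.11298225 0.22944946] [ 0.1811421  -0.18335379 -0.47300943]
0 346 0.09 | 60 398 0.09 | 120 461 0.09 | 180 471 0.09 | 240 407 0.09 | 300 336 0.09 | panel 0.0881
0 410 0.0951 | 60 430 0.0952 | 120 463 0.0954 | 180 465 0.095 | 240 441 0.095 | 300 417 0.095 | panel 0.0881
0 54 0.092 | 60 49 0.0916 | 120 42 0.0912 | 180 45 0.0903 | 240 45 0.0909 | 300 53 0.0916 | panel 0.4841
```

View pics/r3.png

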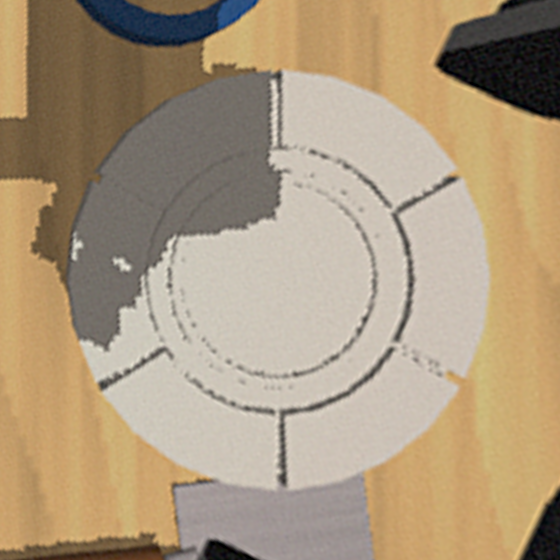

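View pics/s3.png

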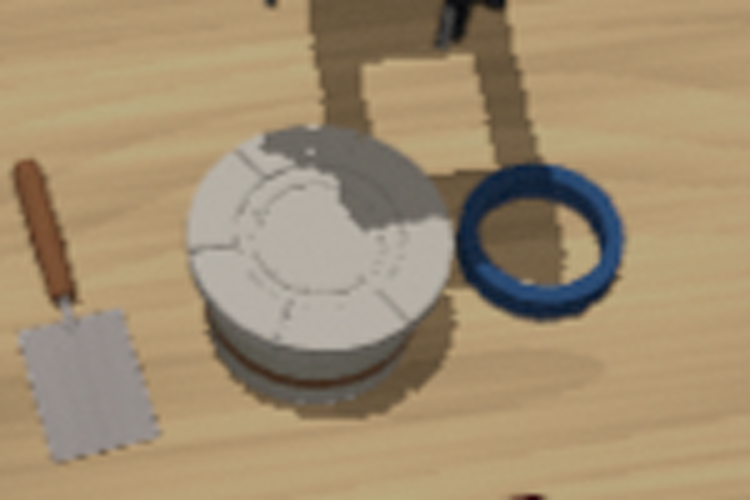

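All six sections dropped about 5 mm, from 95 to 90 mm in the wrist depth against a panel at 88 mm. The lid centre in the rectified view is still at about (279, 279). The robot is clear of everything, so I'm handing in.

```bash
python3 - <<'E'
from station import ctrl
print(ctrl.hand_in())
E
```

```text
the job is handed in; nothing more can be done
None
```

I pressed all six rim sections with the shut fingertips, one after another, then lifted clear and handed the job in at about 13 s of the 45 s allowed.

- **Sections shut:** each press ended on a firm stop at 90.8–90.9 mm with 8–13 N downward force. That matches the 91 mm shut height. Wrist-camera depth over every section fell from about 95 mm to 90 mm, so each section dropped about 5 mm. The unmoved panel reads 88.1 mm before and after, about 1 mm under the 89 mm given, so depth seems to read about 1 mm low.
- **Tub and other things:** the hinge circle and notches sit at the same pixels before and after, within about 1 mm. The sideways force while pressing reached about 5 N. The tape roll and putty knife look unmoved. I did not check the other things again afterwards, but the arm did not go near them.
- **Check that disagreed:** the scene camera's panel depth came out at 0.484 m, which cannot be right. I think the gripper was in the sampled area, but I did not confirm it. That camera's rim readings, 90–92 mm, agree with shut.

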